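Change over the open flap on a parts organizer

ROBOT

A 6-joint arm with a two-finger parallel gripper is mounted at the origin on the work surface. World frame = base frame: x ahead of the robot, y to its left, z up, the work surface at z = 0. Lengths are in m, angles in rad, forces in N, time in s.
With the tool pointing down it reaches from about 0.15 to 0.775 m from the base axis. Payload 6.1 kg.
Tool frame: the origin (TCP) lies on the centre line of the jaws, within the pads' length; the fingertips stand 17 mm ahead of it and the grasp point (between the pads) lies 2 mm behind it; z points along the fingers, y is the direction in which the jaws open and shut (so a half turn about z gives the same grasp; the last joint's range is limited). The gripper opens to 85 mm and grips with 20 to 120 N. Pads are 22 mm wide; open, the fingers measure 114 mm over their backs; the gripper's body (76 mm by 85 mm) begins 54 mm behind the grasp point. The pads swing forward as they close: fully open they stand 13 mm farther back than shut.
Start: joints at [-1.168, 0.126, -0.04, 1.405, 0, 1.571], TCP at [0.206, -0.483, 0.248] pointing down, gripper open.
Joint ranges: [-2.72, 2.72], [-0.95, 1.95], [-1.27, 1.35], [-1.78, 2.02], [-1.46, 1.47], [-3.14, 3.14]. Speed limits (rad/s): [2.39, 2.39, 3.01, 3.14, 3.14, 3.14].

INTERFACE

Orientations are given as a unit quaternion [w, x, y, z].
In Python, from bench import * gives the robot as it stands.
- The arm moves only by the tool apply_moves, never from a script. Its argument "rows" is a list of rows, each a list of 4 numbers: the shift along the tool's x, y, z in m, then the turn about the tool's z in rad. A call has 1 to 5 rows; each row shifts and turns the commanded pose from where the row before left it, along the tool's axes as they then stand; what a row does not reach is not made up. A row lasts 1/10 s, in which the tool goes at most 50 mm and 8.59 degrees, less where a joint would pass 70% of its speed; a pose out of reach is approached as far as the arm can. A call with a gripper value outside its range is refused whole. "claw" is the gripper's target within -1 to 1 (fully open at 1, half-way at 0, shut at -1), set as the call begins (left out, the last holds). The fingers move at their own pace and stop on an object; the grip force is fixed at half the most. Time passes only in rows, so rows that do not move let the fingers close. It gives the time, the measured TCP pose, the force and the opening at its end, in the units of the state.
- read_state(): the state, without advancing time (a new reading comes with each control period).
- snapshot(name): name is "scene" or "top" or "wrist"; returns the picture (400x640x3 uint8, red, green, blue); there is no depth.
- camera_model(name): a dict with "camera_matrix" (3x3 intrinsics, pixels), "cam_to_world" (4x4, takes a point from camera to world coordinates). Camera axes: x right, y up, looking along -z (the intrinsics and any distortion apply to the point x, -y, -z); pixel columns grow to the right and rows downward; lengths in m; the calibration is good to about 2 mm. A picture is of the moment at which its call begins: read the wrist's pose just before it. camera_model takes no time and is no camera call; for the wrist camera it gives the pose at the moment of the call.
- hand_in(): hands the job in, once; it reports no verdict.
The state is a dict: "t": time; "joints": joint angles; "joint_vel": joint speeds; "joint_efforts": joint torques, N m; "ee_pos": TCP position; "tool_rot": TCP orientation; "wrist_force": force on the tool from outside, world axes, zero at the start; "moment": the same for the moment, N m; "opening": finger opening in m.
Only numpy, scipy, OpenCV 4.12 (cv2) and the standard library are available. Lean on these libraries where they do the work, as an engineer would, in place of code of your own. Each camera call takes 0.05 s, during which the arm holds its last target.

TASK

I am finished with the hex nuts and need the zip-tie mounts next: on the clear parts organizer, tip the flap that stands open over the nuts forward so that it drops shut, and flip the flap over the square zip-tie mounts back past upright so that it rests fully open by its own weight. Push the flaps gently with closed fingertips, in either order, without pinching them. Keep the washers' flap shut and leave the tools and containers around the organizer where they are.

Things in the scene. Friction and masses are not known exactly. Their poses are not given: they have to be found in the camera images.
- organizer: parts organizer, fixed to the counter: a grey tray 112 x 286 x 6 mm with three clear acrylic bins standing in a row across it, 92 mm apart. Origin: centre of the tray's underside, on the counter. Its x axis points from the front of the bins (lips) to the back (hinges), y along the row, z up. Which bin stands where in the row changes.
- bin_mounts: the clear acrylic bin that holds the square white zip-tie mounts (34 mm square pads with a small bridge): 90 mm front to back, 86 mm wide, walls 4 mm thick and 68 mm high. Origin: centre of its underside, 6 mm above the counter; axes as the organizer's. It has a clear flap on top, hinged along its back edge.
- flap_mounts (a joint): angle (rad) of the clear flap over the square white zip-tie mounts: 0 = lying shut on the bin, 1.57 = upright, 1.90 = fully open, leaning back on its two slanted rest arms. The hinge is free with a little drag and no spring: below about 1.5 rad the flap's weight carries it shut, above that it falls back open and stays. It starts shut.
- mounts_hinge (a point): middle of that flap's hinge line, 45 mm behind the bin's centre, 76 mm above the counter, along the bin's y. The flap is a plate 4 mm thick (underside level with the hinge line), 82 mm wide, 50 to 110 g; it reaches 102 mm forward of the hinge line, 12 mm past the bin's front wall.
- mounts_lip (a point): middle of the outer edge of that flap's thumb lip; moves with the flap; its x runs from this edge to the bend, z out of the lip's upper face. At its front end the plate is bent up at 45 degrees into a lip 50 mm wide, 26 mm long. Shut, this edge is 119 mm in front of the hinge line, 20 mm above it and 96 mm above the counter, free beneath; fully open it is about 57 mm behind and 107 mm above the hinge line.
- bin_nuts: the clear acrylic bin that holds the steel hex nuts (21 mm across): 90 mm front to back, 86 mm wide, walls 4 mm thick and 68 mm high. Origin: centre of its underside, 6 mm above the counter; axes as the organizer's. It has a clear flap on top, hinged along its back edge.
- flap_nuts (a joint): angle (rad) of the clear flap over the steel hex nuts: 0 = lying shut on the bin, 1.57 = upright, 1.90 = fully open, leaning back on its two slanted rest arms. The hinge is free with a little drag and no spring: below about 1.5 rad the flap's weight carries it shut, above that it falls back open and stays. It starts fully open.
- nuts_hinge (a point): middle of that flap's hinge line, 45 mm behind the bin's centre, 76 mm above the counter, along the bin's y. The flap is a plate 4 mm thick (underside level with the hinge line), 82 mm wide, 50 to 110 g; it reaches 102 mm forward of the hinge line, 12 mm past the bin's front wall.
- nuts_lip (a point): middle of the outer edge of that flap's thumb lip; moves with the flap; its x runs from this edge to the bend, z out of the lip's upper face. At its front end the plate is bent up at 45 degrees into a lip 50 mm wide, 26 mm long. Shut, this edge is 119 mm in front of the hinge line, 20 mm above it and 96 mm above the counter, free beneath; fully open it is about 57 mm behind and 107 mm above the hinge line.
- bin_washers: the clear acrylic bin that holds the round flat steel washers (35 mm): 90 mm front to back, 86 mm wide, walls 4 mm thick and 68 mm high. Origin: centre of its underside, 6 mm above the counter; axes as the organizer's. It has a clear flap on top, hinged along its back edge.
- flap_washers (a joint): angle (rad) of the clear flap over the round flat steel washers: 0 = lying shut on the bin, 1.57 = upright, 1.90 = fully open, leaning back on its two slanted rest arms. The hinge is free with a little drag and no spring: below about 1.5 rad the flap's weight carries it shut, above that it falls back open and stays. It starts shut.
- washers_hinge (a point): middle of that flap's hinge line, 45 mm behind the bin's centre, 76 mm above the counter, along the bin's y. The flap is a plate 4 mm thick (underside level with the hinge line), 82 mm wide, 50 to 110 g; it reaches 102 mm forward of the hinge line, 12 mm past the bin's front wall.
- washers_lip (a point): middle of the outer edge of that flap's thumb lip; moves with the flap; its x runs from this edge to the bend, z out of the lip's upper face. At its front end the plate is bent up at 45 degrees into a lip 50 mm wide, 26 mm long. Shut, this edge is 119 mm in front of the hinge line, 20 mm above it and 96 mm above the counter, free beneath; fully open it is about 57 mm behind and 107 mm above the hinge line.
- wrench: chrome socket wrench, 210 mm long, lying in front of the organizer; loose, to be left alone. Origin: underside, about mid-length
- nut_driver: nut driver with black rubber grip, 200 mm long and 29 mm thick, lying in front of the organizer; loose, to be left alone. Origin: underside, near the front end of the grip
- flashlight: blue plastic flashlight, 45 mm across and 146 mm tall, standing on its lens beside the organizer; loose, to be left alone. Origin: centre of its foot
- spray: green plastic bottle with a white cap, 68 mm across, 170 mm tall, standing at the back right; to be left alone. Origin: centre of its foot
- jar: jar with a metal cap, 72 mm across, 95 mm tall, standing at the back; to be left alone. Origin: centre of its foot
- can: can, 66 mm across, 110 mm tall, standing to the right; to be left alone. Origin: centre of its foot
- hose_clamp_box: cardboard box 90 x 140 x 55 mm to the left; to be left alone. Origin: centre of its underside
- socket_rail: black rail 200 mm long with six sockets, 38 mm tall, behind the organizer; to be left alone. Origin: centre of its underside

How it is judged:
At the end, for the whole second after the job is handed in: The mounts' flap leans back open (beyond 1.75 rad), the nuts' and washers' flaps lie shut (below 0.08 rad), all three at rest, and each loose tool or container is within 25 mm of where it stood (value of joint flap_mounts above 1.75 rad and value of joint each of flap_nuts, flap_washers below 0.08 rad and velocity of joint flap_mounts between -0.1 and 0.1 rad/s and velocity of joint flap_nuts between -0.1 and 0.1 rad/s and velocity of joint flap_washers between -0.1 and 0.1 rad/s and distance of each of wrench, nut_driver, flashlight, spray, jar, can, hose_clamp_box, socket_rail from where it was at the start of the episode below 0.025 m); the robot touches nothing.
It fails at once if the flap over the washers is lifted (value of joint flap_washers above 0.2 rad).
It fails at once if a flap's lip is pinched between the fingers ((z of the grasp point in the frame of mounts_lip between -0.006 and 0.006 m and x of the grasp point in the frame of mounts_lip between -0.008 and 0.035 m and y of the grasp point in the frame of mounts_lip between -0.04 and 0.04 m and contact force between the fingers and flap_mounts above 8 N) or (z of the grasp point in the frame of nuts_lip between -0.006 and 0.006 m and x of the grasp point in the frame of nuts_lip between -0.008 and 0.035 m and y of the grasp point in the frame of nuts_lip between -0.04 and 0.04 m and contact force between the fingers and flap_nuts above 8 N) or (z of the grasp point in the frame of washers_lip between -0.006 and 0.006 m and x of the grasp point in the frame of washers_lip between -0.008 and 0.035 m and y of the grasp point in the frame of washers_lip between -0.04 and 0.04 m and contact force between the fingers and flap_washers above 8 N)).
It fails at once if a flap is struck or pressed hard (over 50 N) (contact force between the fingers and flap_mounts above 50 N or contact force between the fingers and flap_nuts above 50 N or contact force between the fingers and flap_washers above 50 N).
It fails at once if a tool or container on the counter is pushed away, lifted or knocked over (moved over 25 mm) (distance of any of wrench, nut_driver, flashlight, spray, jar, can, hose_clamp_box, socket_rail from where it was at the start of the episode above 0.025 m).
It also fails if it takes over 61 s, if anything falls off the work surface, if the arm or the gripper's body presses on something with over 40 N, if the wrist force passes 120 N, or if a joint passes its speed limit or range.

## Working session

There is one attempt and no reset: what is moved stays moved. The work goes in short steps, Python scripts to look and compute and a tool call to move; the robot and the scene stay as the last step left them, time stands still between calls to the robot, and variables do not carry over. Pictures are saved under pics/ and viewed, and the job is handed in when it is done.

Besides the shell and the picture viewer there is one more tool, called after ">>>" as a command line: name --pt "numbers of a row" for each row, then --argument value for the rest. apply_moves: Moves the arm, as the interface text tells. Its arguments: {"type":"object","properties":{"rows":{"type":"array"},"claw":{"type":"number"}},"required":["rows"]}

```bash
mkdir -p pics; ls
python3 - <<'E'
from bench import *
import cv2,numpy as np
s=read_state();print(s)
for n in("scene","top"):
    cv2.imwrite(f"pics/{n}0.png",snapshot(n)[:,:,::-1]);c=camera_model(n);print(n,np.round(c["camera_matrix"],1),np.round(c["cam_to_world"],3), [k for k in c])
E
```

```text
pics
{'t': 0.0, 'joints': array([-1.16798667e+00,  1.26383956e-01, -4.05903026e-02,  1.40540127e+00,
       -1.75989088e-05,  1.57081706e+00]), 'joint_vel': array([-0.000798  , -0.00028455, -0.00043381, -0.00190695,  0.00048155,
       -0.00068178]), 'joint_efforts': array([ 3.75470736e-04, -4.35915112e+01,  3.52923703e+01,  1.73957739e-02,
        8.43785551e-05,  8.83792836e-06]), 'ee_pos': array([ 0.20565143, -0.48263878,  0.24753448]), 'tool_rot': array([-7.71877159e-04,  9.79788282e-01,  2.00035744e-01, -1.66585823e-04]), 'wrist_force': array([ 0.22280522, -0.27360535,  0.91843949]), 'moment': array([-0.05588675,  0.01444667, -0.03155108]), 'opening': 0.08531807689706684}
scene [[378.4   0.  317.1]
 [  0.  378.4 194.7]
 [  0.    0.    1. ]] [[-0.478 -0.593  0.647  1.25 ]
 [ 0.878 -0.338  0.339  0.363]
 [ 0.018  0.73   0.683  0.77 ]
 [ 0.     0.     0.     1.   ]] ['camera_matrix', 'cam_to_world']
top [[397.    0.  320.9]
 [  0.  397.  203. ]
 [  0.    0.    1. ]] [[-0.027  0.997 -0.077  0.515]
 [-1.    -0.027  0.004  0.022]
 [ 0.002  0.077  0.997  1.064]
 [ 0.     0.     0.     1.   ]] ['camera_matrix', 'cam_to_world']
```

View pics/scene0.png

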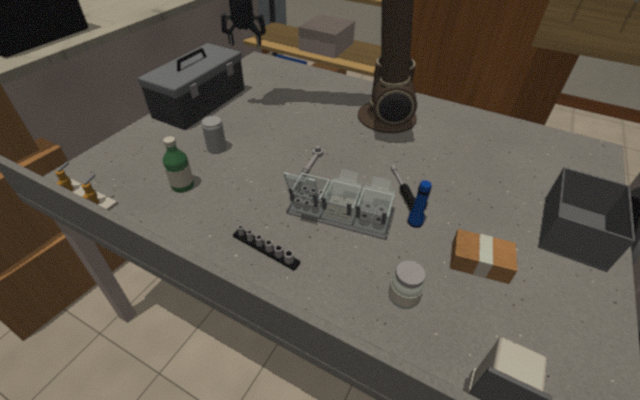

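View pics/top0.png

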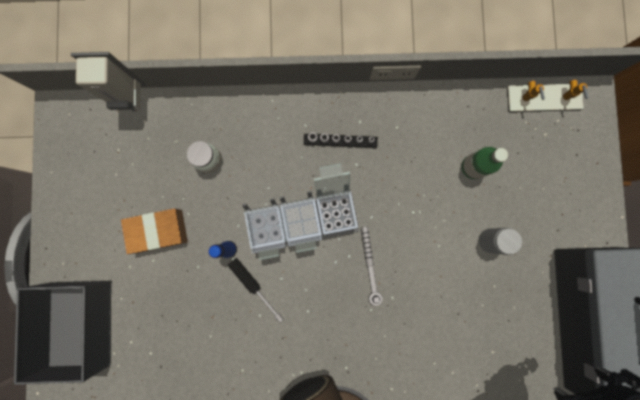

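Run:
```python
import cv2,numpy as np
i=cv2.imread("pics/top0.png")[155:275,200:400];cv2.imwrite("pics/topc.png",cv2.resize(i,None,fx=4,fy=4,interpolation=cv2.INTER_CUBIC))
i=cv2.imread("pics/scene0.png")[135:245,270:450];cv2.imwrite("pics/scenec.png",cv2.resize(i,None,fx=4,fy=4,interpolation=cv2.INTER_CUBIC))
```

```text
(no output)
```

View pics/topc.png

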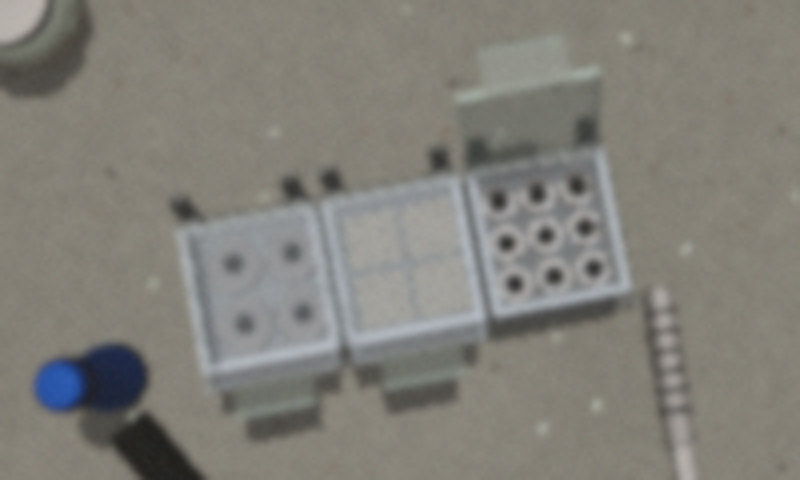

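View pics/scenec.png

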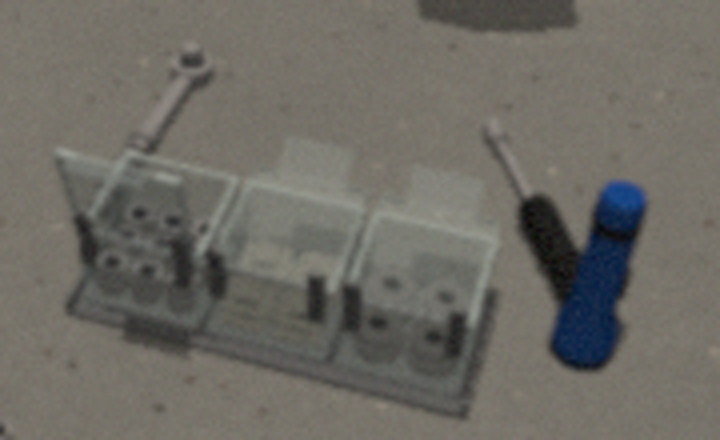

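```bash
cat > h.py <<'E'
import cv2,numpy as np
from scipy.optimize import least_squares
from bench import *
def proj(P,c):
    K=np.array(c["camera_matrix"]);T=np.linalg.inv(np.array(c["cam_to_world"]))
    P=np.atleast_2d(P);q=P@T[:3,:3].T+T[:3,3];q=q*[1,-1,-1]
    u=q@K.T;return u[:,:2]/u[:,2:]
def org(p,P):
    P=np.atleast_2d(P);c,s=np.cos(p[2]),np.sin(p[2])
    return np.c_[p[0]+c*P[:,0]-s*P[:,1],p[1]+s*P[:,0]+c*P[:,1],P[:,2]]
E
python3 - <<'E'
from h import *
c=camera_model("top")
L=np.array([[45,-49,74],[45,-135,74],[-45,-135,74],[-45,-49,74],[45,135,74],[-45,135,74],[45,43,74],[45,-43,74],[-45,-43,74]])/1e3
px=np.array([[466,175],[605,150],[632,290],[490,318],[180,228],[212,385],[325,203],[460,178],[486,335]])/4+[200,155]
r=least_squares(lambda p:(proj(org(p,L),c)-px).ravel(),[.5,0,0]);p=r.x
print(p,np.abs(r.fun).max(),np.round(r.fun.reshape(-1,2),1).tolist());np.save("p.npy",p)
def pts():
  out=[]
  for y0,a in((92,0),(0,0),(-92,1.9)):
    q=np.array([[0,-41,0],[0,41,0],[-102,41,0],[-102,25,0],[-119,25,20],[-119,-25,20],[-102,-25,0],[-102,-41,0],[0,-41,0]])/1e3
    x=-q[:,0];z=q[:,2].copy()
    X=x*np.cos(a)-z*np.sin(a);Z=x*np.sin(a)+z*np.cos(a)
    out.append(np.c_[.045-X,y0/1e3+q[:,1],.076+Z])
  return out
for n,(a,b,w,h) in(("top",(200,155,200,120)),("scene",(270,135,180,110))):
  c=camera_model(n);i=cv2.imread(f"pics/{n}0.png")[b:b+h,a:a+w];i=cv2.resize(i,None,fx=4,fy=4,interpolation=cv2.INTER_CUBIC)
  def d(P,col):cv2.polylines(i,[np.int32((proj(org(p,P),c)-[a,b])*4)],False,col,1)
  for P in pts():d(P,(0,255,0))
  for y in(92,0,-92):d(np.array([[45,y-43,74],[45,y+43,74],[-45,y+43,74],[-45,y-43,74],[45,y-43,74]])/1e3,(0,0,255))
  d(np.array([[56,-143,6],[56,143,6],[-56,143,6],[-56,-143,6],[56,-143,6]])/1e3,(255,0,0))
  cv2.imwrite(f"pics/ov_{n}.png",i)
E
```

```text
[0.54835011 0.06860151 0.16817457] 3.390066164228841 [[0.7, 0.8], [-0.4, 0.4], [0.0, 0.7], [1.7, 0.4], [-0.2, 1.8], [-1.6, -1.9], [-0.2, 0.9], [-0.2, 0.5], [0.3, -3.4]]
```

View pics/ov_top.png

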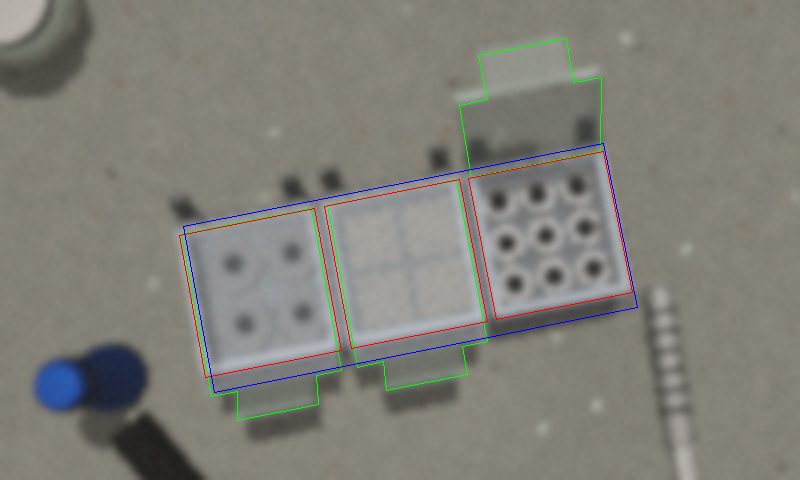

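View pics/ov_scene.png

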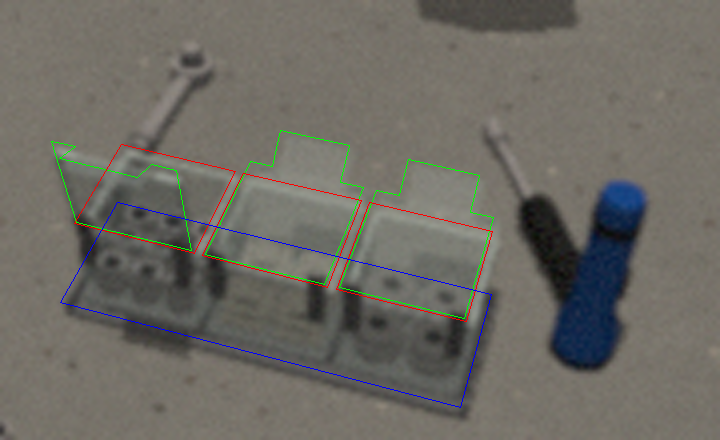

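Run:
```python
from h import *
ct,cs=camera_model("top"),camera_model("scene")
L=np.array([[45,-49,74],[45,-135,74],[-45,-135,74],[-45,-49,74],[45,135,74],[-45,135,74],[45,43,74],[45,-43,74],[-45,-43,74]])/1e3
px=np.array([[466,175],[605,150],[632,290],[490,318],[180,228],[212,385],[325,203],[460,178],[486,335]])/4+[200,155]
S=np.array([[56,-143,6],[56,143,0],[-45,43,74],[-45,135,74],[-45,-49,74],[-45,-135,74]])/1e3
ps=np.array([[70,308],[466,415],[364,206],[495,237],[236,178],[126,155]])/4+[270,135]
f=lambda p:np.r_[(proj(org(p,L),ct)-px).ravel(),(proj(org(p,S),cs)-ps).ravel()]
r=least_squares(f,[.5,0,0],loss="soft_l1");p=r.x;print(p,np.round(f(p).reshape(-1,2),1).tolist());np.save("p.npy",p)
r=least_squares(lambda p:f(p)[18:],[.5,0,0]);print(r.x)
print(camera_model("wrist"))
```

```text
[0.54971714 0.07005242 0.16602972] [[0.1, 0.3], [-1.0, -0.0], [-0.6, 0.2], [1.0, -0.1], [-0.7, 1.1], [-2.3, -2.5], [-0.8, 0.3], [-0.7, -0.0], [-0.3, -3.9], [-2.1, -1.1], [-1.4, 0.1], [-0.4, -0.8], [-0.2, -0.7], [0.0, -1.3], [-0.9, -2.3]]
[0.55182016 0.07395841 0.18414296]
{'camera_matrix': array([[289.87048778,   0.        , 320.47395484],
       [  0.        , 289.87048778, 194.67786268],
       [  0.        ,   0.        ,   1.        ]]), 'cam_to_world': array([[ 0.39140948,  0.88737206,  0.24365845,  0.26717344],
       [-0.92021557,  0.37783757,  0.10218646, -0.4572634 ],
       [-0.00138591, -0.26421505,  0.9644628 ,  0.3736651 ],
       [ 0.        ,  0.        ,  0.        ,  1.        ]])}
```

>>> apply_moves --pt "0.04 -0.016 0 0" --pt "0.04 -0.016 0 0" --pt "0.04 -0.016 0 0" --pt "0.04 -0.016 0 0" --pt "0.04 -0.016 0 0" --claw -1

```text
t: 0.6
ee_pos: [0.3592, -0.3295, 0.248]
tool_rot: [-0.0, 0.98, 0.2, -0.0]
wrist_force: [0.8, -0.8, 0.3]
opening: 0.0123
```

>>> apply_moves --pt "0.04 -0.016 0 0" --pt "0.04 -0.016 0 0" --pt "0.04 -0.016 0 0" --pt "0.04 -0.016 0 0" --pt "0 0 0 0"

```text
t: 1.1
ee_pos: [0.4832, -0.2061, 0.2474]
tool_rot: [-0.001, 0.979, 0.203, 0.0]
wrist_force: [1.2, -0.5, -0.7]
opening: 0.0002
```

>>> apply_moves --pt "0 0 0 0.12" --pt "0 0 0 0.117" --pt "0 0 0 0" --pt "0 0 0 0"

```text
t: 1.5
ee_pos: [0.4802, -0.2096, 0.2481]
tool_rot: [-0.0, 0.996, 0.084, -0.0]
wrist_force: [-0.2, 0.1, 0.7]
opening: -0.0002
```

Run:
```python
from h import *
s=read_state();print(s)
cv2.imwrite("pics/w1.png",snapshot("wrist")[:,:,::-1]);
```

```text
{'t': 1.5, 'joints': array([-4.11601444e-01,  1.24238703e-01, -4.18695942e-02,  1.40525690e+00,
       -8.66778104e-05,  2.56193361e+00]), 'joint_vel': array([-7.26403148e-04, -1.73312223e-03,  8.17863358e-04, -6.45272400e-04,
       -3.44539061e-05,  4.35170521e-03]), 'joint_efforts': array([ 1.52293565e-01, -4.33863652e+01,  3.52885866e+01,  5.46547060e-03,
        3.89497305e-03,  6.33876747e-02]), 'ee_pos': array([ 0.48015643, -0.20963214,  0.24807332]), 'tool_rot': array([-9.71489810e-05,  9.96471615e-01,  8.39299584e-02, -2.70819208e-04]), 'wrist_force': array([-0.21822835,  0.05660183,  0.72657186]), 'moment': array([-0.06640302,  0.01294495, -0.00773942]), 'opening': -0.0002005638516462982}
```

View pics/w1.png

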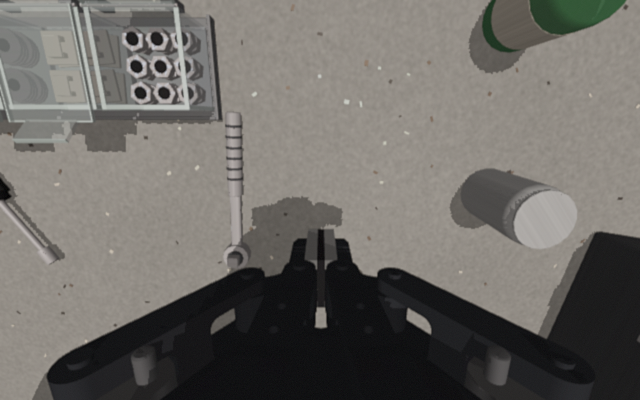

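```bash
cat >> h.py <<'E'
def flap(y0,a):
    q=np.array([[0,-41,0],[0,41,0],[-102,41,0],[-102,25,0],[-119,25,20],[-119,-25,20],[-102,-25,0],[-102,-41,0],[0,-41,0]])/1e3
    x=-q[:,0];z=q[:,2].copy()
    X=x*np.cos(a)-z*np.sin(a);Z=x*np.sin(a)+z*np.cos(a)
    return np.c_[.045-X,y0/1e3+q[:,1],.076+Z]
def overlay(i,c,p,angs=(0,0,1.9)):
  def d(P,col):cv2.polylines(i,[np.int32(proj(org(p,P),c))],False,col,1)
  for y,a in zip((92,0,-92),angs):
    d(flap(y,a),(0,255,0));d(np.array([[45,y-43,74],[45,y+43,74],[-45,y+43,74],[-45,y-43,74],[45,y-43,74]])/1e3,(0,0,255))
  d(np.array([[56,-143,6],[56,143,6],[-56,143,6],[-56,-143,6],[56,-143,6]])/1e3,(255,0,0))
E
python3 - <<'E'
from h import *
i=cv2.imread("pics/w1.png");overlay(i,camera_model("wrist"),np.load("p.npy"));cv2.imwrite("pics/w1o.png",cv2.resize(i[:160,:260],None,fx=3,fy=3))
E
```

```text
(no output)
```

View pics/w1o.png

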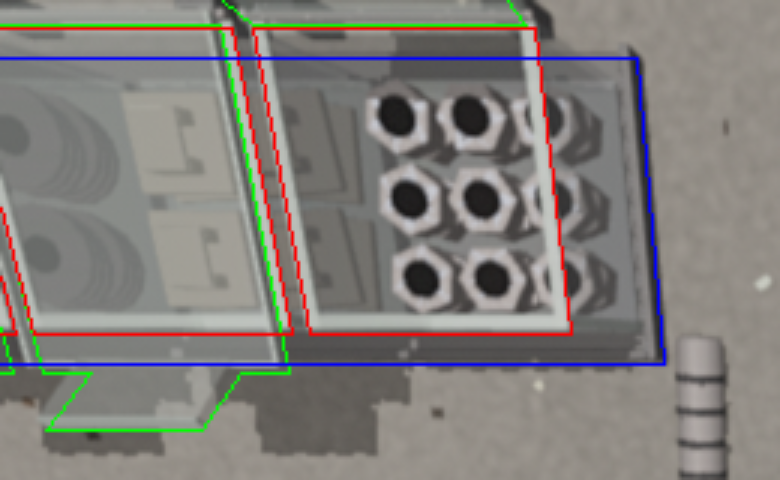

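>>> apply_moves --pt "0.035 -0.0245 0 0" --pt "0.035 -0.0245 0 0" --pt "0.035 -0.0245 0 0" --pt "0.035 -0.0245 0 0" --pt "0.035 -0.0245 0 0"

```text
t: 2.05
ee_pos: [0.6338, -0.0588, 0.2483]
tool_rot: [0.0, 0.997, 0.083, 0.0]
wrist_force: [0.3, -0.4, -0.0]
opening: 0.0002
```

>>> apply_moves --pt "0.035 -0.0245 0 0" --pt "0.035 -0.0245 0 0" --pt "0 0 0 0" --pt "0 0 0 0"

```text
t: 2.45
ee_pos: [0.6941, 0.0006, 0.247]
tool_rot: [0.0, 0.996, 0.084, -0.001]
wrist_force: [-0.0, -0.5, 0.5]
opening: -0.0003
```

```bash
cat >> h.py <<'E'
def tcp():
    s=read_state();p=np.load("p.npy");d=s["ee_pos"]-[p[0],p[1],0];c,n=np.cos(p[2]),np.sin(p[2])
    q=s["tool_rot"];yaw=2*np.arctan2(q[2],q[1])
    print("t",s["t"],"org frame tcp mm",np.round([1e3*(c*d[0]+n*d[1]),1e3*(-n*d[0]+c*d[1]),1e3*d[2]],1),"yaw err",round(yaw-p[2],3),"F",np.round(s["wrist_force"],1))
E
python3 - <<'E'
from h import *
tcp()
for n in("wrist","scene"): cv2.imwrite(f"pics/{n}2.png",snapshot(n)[:,:,::-1])
i=cv2.imread("pics/scene2.png")[105:245,270:450];cv2.imwrite("pics/s2.png",cv2.resize(i,None,fx=4,fy=4,interpolation=cv2.INTER_CUBIC))
E
```

```text
t 2.45 org frame tcp mm [130.9 -92.3 247. ] yaw err 0.002 F [-0.  -0.5  0.5]
```

View pics/s2.png

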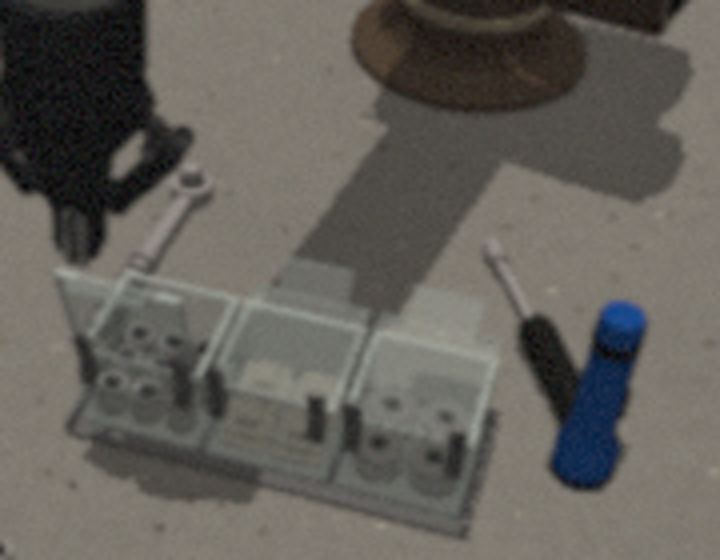

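View pics/wrist2.png

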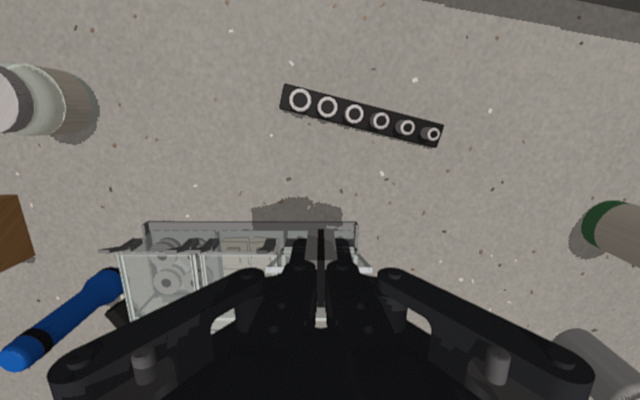

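>>> apply_moves --pt "0 0 0.02 0" --pt "0 0 0.02 0" --pt "0 0 0.019 0" --pt "-0.01 0 0 0" --pt "-0.01 0 0 0"

```text
t: 3.05
ee_pos: [0.6728, -0.0046, 0.1894]
tool_rot: [0.0, 0.997, 0.082, -0.0]
wrist_force: [-0.0, -0.5, 0.6]
opening: 0.0
```

>>> apply_moves --pt "-0.01 0 0 0" --pt "-0.01 0 0 0" --pt "-0.01 0 0 0" --pt "-0.01 0 0 0" --pt "-0.01 0 0 0"

```text
t: 3.55
ee_pos: [0.624, -0.0115, 0.1895]
tool_rot: [0.0, 0.997, 0.083, 0.0]
wrist_force: [-0.0, 0.0, 0.1]
opening: 0.0003
```

Run:
```python
from h import *
tcp()
cv2.imwrite("pics/scene3.png",snapshot("scene")[:,:,::-1])
i=cv2.imread("pics/scene3.png")[105:245,270:450];cv2.imwrite("pics/s3.png",cv2.resize(i,None,fx=4,fy=4,interpolation=cv2.INTER_CUBIC))
```

```text
t 3.55 org frame tcp mm [ 59.8 -92.7 189.5] yaw err -0.0 F [-0.   0.   0.1]
```

View pics/s3.png

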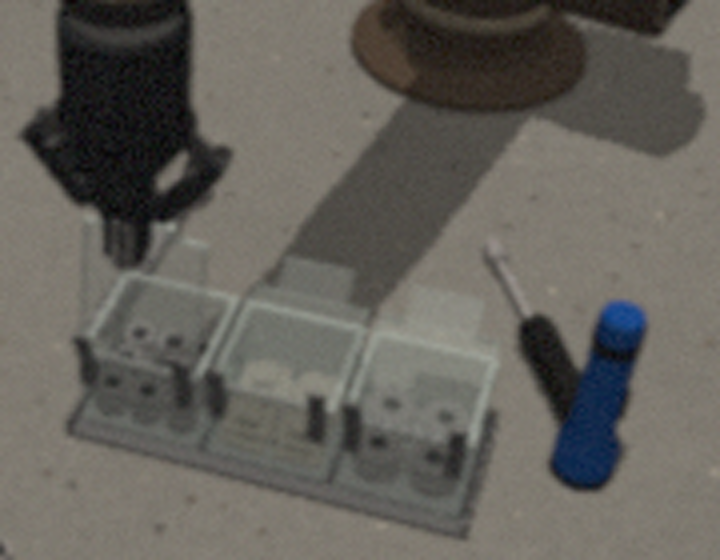

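>>> apply_moves --pt "-0.01 0 0 0" --pt "-0.01 0 0 0" --pt "-0.01 0 0 0" --pt "-0.01 0 0 0" --pt "-0.01 0 0 0"

```text
t: 4.1
ee_pos: [0.5747, -0.0197, 0.1893]
tool_rot: [-0.0, 0.997, 0.083, -0.0]
wrist_force: [-0.3, -0.2, -0.3]
opening: -0.0002
```

>>> apply_moves --pt "0 0 -0.02 0" --pt "0 0 -0.02 0" --pt "0 0 -0.02 0" --pt "0 0 0 0" --pt "0 0 0 0"

```text
t: 4.6
ee_pos: [0.5754, -0.0197, 0.2493]
tool_rot: [0.0, 0.997, 0.083, 0.0]
wrist_force: [-0.7, -0.2, -0.8]
opening: 0.0
```

Run:
```python
from h import *
tcp()
cv2.imwrite("pics/scene4.png",snapshot("scene")[:,:,::-1])
i=cv2.imread("pics/scene4.png")[105:245,270:450];cv2.imwrite("pics/s4.png",cv2.resize(i,None,fx=4,fy=4,interpolation=cv2.INTER_CUBIC))
```

```text
t 4.6 org frame tcp mm [ 10.5 -92.7 249.3] yaw err -0.0 F [-0.7 -0.2 -0.8]
```

View pics/s4.png

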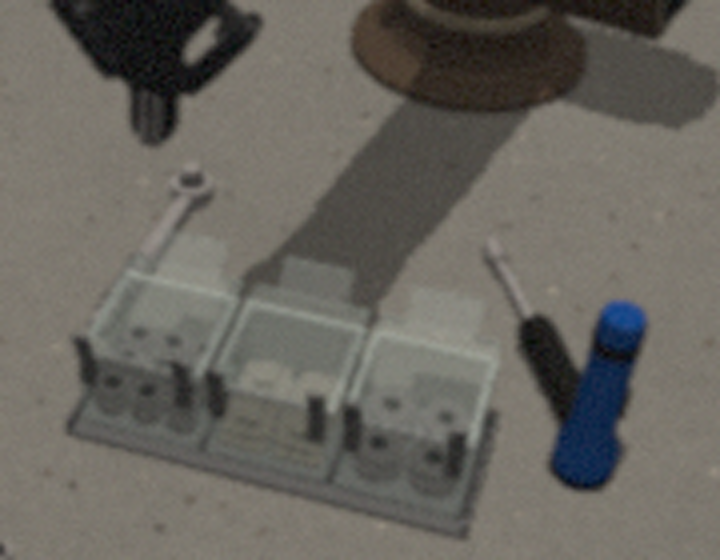

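>>> apply_moves --pt "-0.024 -0.0185 0 0" --pt "-0.024 -0.0185 0 0" --pt "-0.024 -0.0185 0 0" --pt "-0.024 -0.0185 0 0" --pt "-0.024 -0.0185 0 0"

```text
t: 5.15
ee_pos: [0.4401, 0.0522, 0.2478]
tool_rot: [-0.0, 0.997, 0.083, -0.001]
wrist_force: [0.0, -0.4, -0.3]
opening: 0.0004
```

>>> apply_moves --pt "0 0 0.035 0" --pt "0 0 0.035 0" --pt "0 0 0.035 0" --pt "0 0 0.03 0" --pt "0 0 0.012 0"

```text
t: 5.65
ee_pos: [0.4391, 0.0515, 0.0984]
tool_rot: [0.0, 0.997, 0.083, -0.003]
wrist_force: [0.5, 0.0, -0.3]
opening: -0.0001
```

Run:
```python
from h import *
tcp()
cv2.imwrite("pics/scene5.png",snapshot("scene")[:,:,::-1]);cv2.imwrite("pics/w5.png",snapshot("wrist")[:,:,::-1])
i=cv2.imread("pics/scene5.png")[105:245,270:450];cv2.imwrite("pics/s5.png",cv2.resize(i,None,fx=4,fy=4,interpolation=cv2.INTER_CUBIC))
```

```text
t 5.65 org frame tcp mm [-112.2    0.    98.4] yaw err -0.0 F [ 0.5  0.  -0.3]
```

View pics/s5.png

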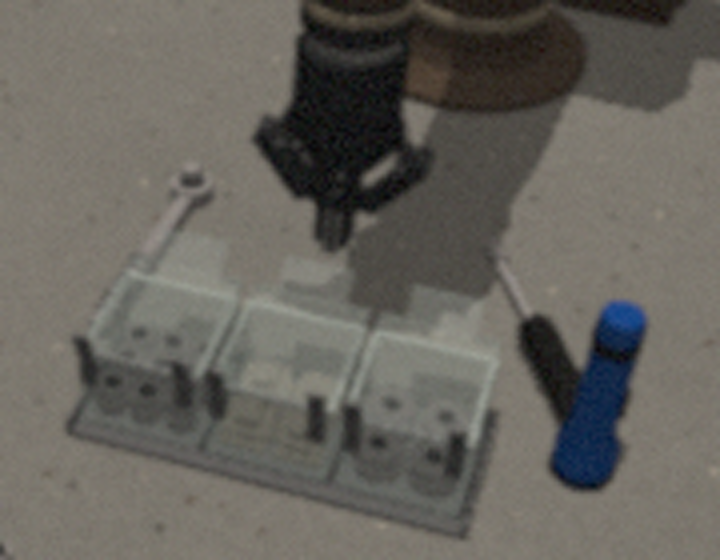

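View pics/w5.png

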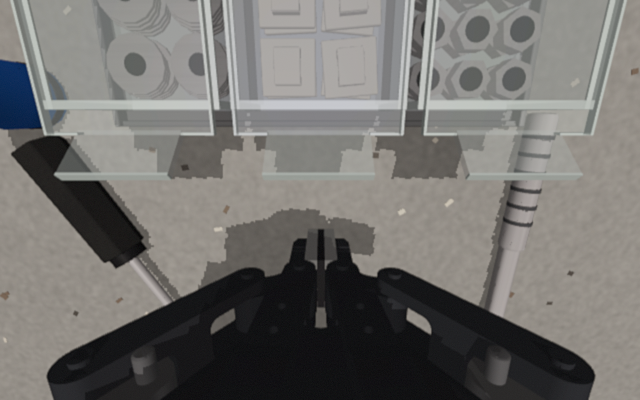

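>>> apply_moves --pt "0.01 0 0 0" --pt "0.01 0 0 0" --pt "0.003 0 0 0" --pt "0.002 0 0 0" --pt "0.0 0 0 0"

```text
t: 6.25
ee_pos: [0.4667, 0.056, 0.1026]
tool_rot: [0.0, 0.997, 0.083, -0.0]
wrist_force: [-2.1, -1.0, 0.7]
opening: 0.0003
```

>>> apply_moves --pt "0.002 0 0 0" --pt "0 0 0 0"

```text
t: 6.45
ee_pos: [0.467, 0.056, 0.1022]
tool_rot: [0.0, 0.997, 0.083, -0.001]
wrist_force: [-6.8, -0.7, 4.8]
opening: -0.0002
```

>>> apply_moves --pt "0.001 0 -0.005 0" --pt "0.0015 0 -0.005 0"

```text
t: 6.65
ee_pos: [0.4688, 0.0563, 0.1116]
tool_rot: [0.0, 0.997, 0.083, -0.002]
wrist_force: [-7.1, -1.1, 1.6]
opening: 0.0003
```

Run:
```python
from h import *
tcp()
cv2.imwrite("pics/w6.png",snapshot("wrist")[:,:,::-1])
```

```text
t 6.65 org frame tcp mm [-82.   -0.2 111.6] yaw err -0.0 F [-7.1 -1.1  1.6]
```

View pics/w6.png

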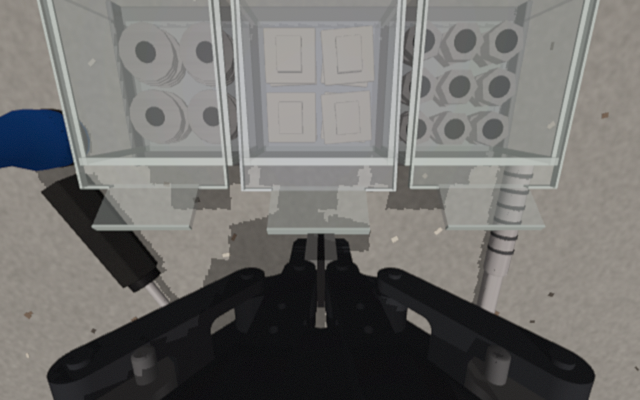

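>>> apply_moves --pt "0.0015 0 -0.005 0" --pt "0.0015 0 -0.005 0"

```text
t: 6.9
ee_pos: [0.4716, 0.0568, 0.1216]
tool_rot: [0.0, 0.997, 0.083, -0.002]
wrist_force: [-7.8, -0.9, 2.4]
opening: 0.0003
```

Run:
```python
from h import *
tcp()
cv2.imwrite("pics/w7.png",snapshot("wrist")[:,:,::-1])
```

```text
t 6.9 org frame tcp mm [-7.930e+01 -1.000e-01  1.216e+02] yaw err -0.0 F [-7.8 -0.9  2.4]
```

View pics/w7.png

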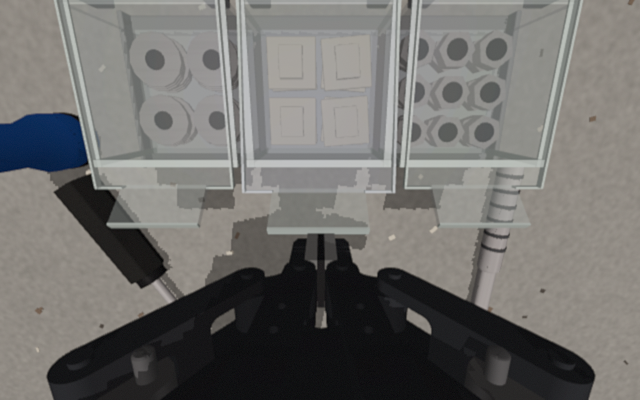

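>>> apply_moves --pt "0.002 0 -0.006 0" --pt "0.0025 0 -0.006 0" --pt "0.003 0 -0.0055 0"

```text
t: 7.25
ee_pos: [0.4791, 0.058, 0.1396]
tool_rot: [0.0, 0.997, 0.083, -0.002]
wrist_force: [-9.6, -2.0, 3.7]
opening: -0.0001
```

>>> apply_moves --pt "0.003 0 -0.0055 0" --pt "0.0035 0 -0.0055 0" --pt "0.0035 0 -0.005 0"

```text
t: 7.55
ee_pos: [0.4891, 0.0597, 0.156]
tool_rot: [0.0, 0.997, 0.083, -0.002]
wrist_force: [-9.8, -1.4, 5.9]
opening: 0.0001
```

Run:
```python
from h import *
tcp()
cv2.imwrite("pics/w8.png",snapshot("wrist")[:,:,::-1])
```

```text
t 7.55 org frame tcp mm [-61.4  -0.2 156. ] yaw err -0.0 F [-9.8 -1.4  5.9]
```

View pics/w8.png

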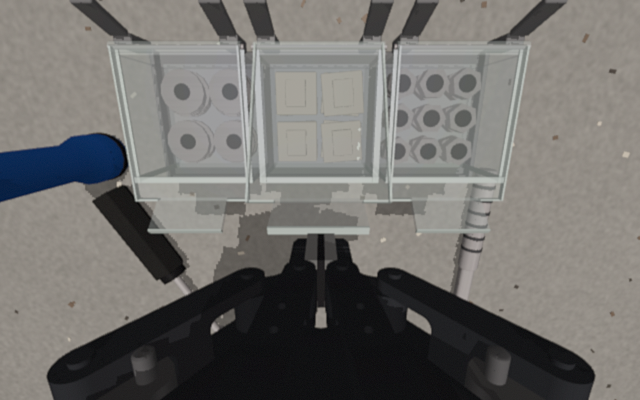

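>>> apply_moves --pt "0.0042 0 -0.0054 0" --pt "0.0045 0 -0.005 0" --pt "0.005 0 -0.0048 0" --pt "0.005 0 -0.0045 0" --pt "0.0055 0 -0.004 0"

```text
t: 8.1
ee_pos: [0.5158, 0.0642, 0.1799]
tool_rot: [-0.0, 0.997, 0.083, 0.0]
wrist_force: [-0.5, -0.8, 0.4]
opening: 0.0002
```

>>> apply_moves --pt "0.006 0 -0.0038 0" --pt "0.006 0 -0.0033 0" --pt "0.006 0 -0.003 0" --pt "0.006 0 -0.0025 0" --pt "0.0065 0 -0.002 0"

```text
t: 8.6
ee_pos: [0.5458, 0.0692, 0.1943]
tool_rot: [-0.0, 0.997, 0.083, 0.0]
wrist_force: [-0.6, -0.3, 0.6]
opening: -0.0002
```

Run:
```python
from h import *
tcp()
cv2.imwrite("pics/w9.png",snapshot("wrist")[:,:,::-1])
cv2.imwrite("pics/scene9.png",snapshot("scene")[:,:,::-1])
i=cv2.imread("pics/scene9.png")[105:245,270:450];cv2.imwrite("pics/s9.png",cv2.resize(i,None,fx=4,fy=4,interpolation=cv2.INTER_CUBIC))
```

```text
t 8.6 org frame tcp mm [ -4.   -0.2 194.3] yaw err -0.0 F [-0.6 -0.3  0.6]
```

View pics/s9.png

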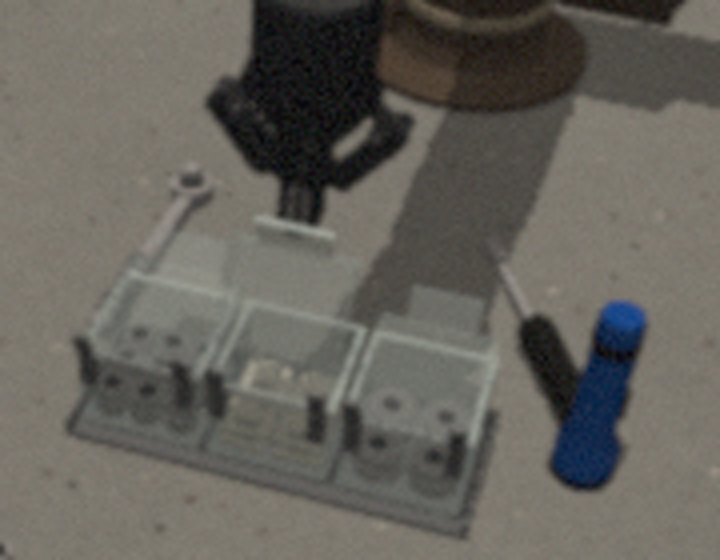

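View pics/w9.png

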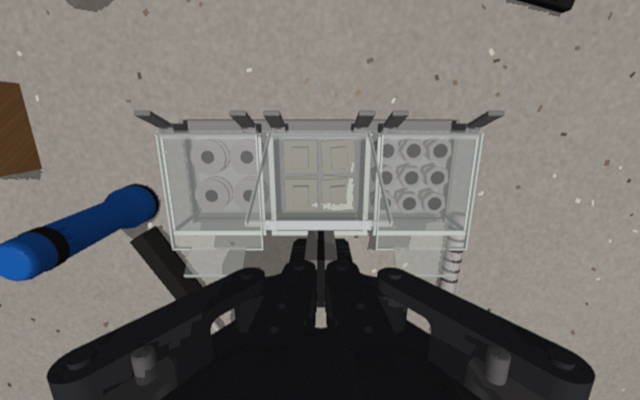

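>>> apply_moves --pt "0.008 0 0 0" --pt "0.008 0 0 0" --pt "0.008 0 0.002 0" --pt "0.008 0 0.004 0" --pt "0.008 0 0.004 0"

```text
t: 9.2
ee_pos: [0.5853, 0.0758, 0.1835]
tool_rot: [-0.0, 0.997, 0.083, -0.0]
wrist_force: [-0.6, -0.5, -0.3]
opening: -0.0
```

>>> apply_moves --pt "0.006 0 0 0" --pt "0.005 0 0 0" --pt "0 0 0 0"

```text
t: 9.5
ee_pos: [0.5961, 0.0776, 0.1839]
tool_rot: [0.0, 0.997, 0.083, -0.0]
wrist_force: [-0.3, 0.4, 0.5]
opening: -0.0004
```

Run:
```python
from h import *
tcp()
cv2.imwrite("pics/scene10.png",snapshot("scene")[:,:,::-1])
i=cv2.imread("pics/scene10.png")[105:245,270:450];cv2.imwrite("pics/s10.png",cv2.resize(i,None,fx=4,fy=4,interpolation=cv2.INTER_CUBIC))
```

```text
t 9.5 org frame tcp mm [ 46.9  -0.2 183.9] yaw err -0.0 F [-0.3  0.4  0.5]
```

View pics/s10.png

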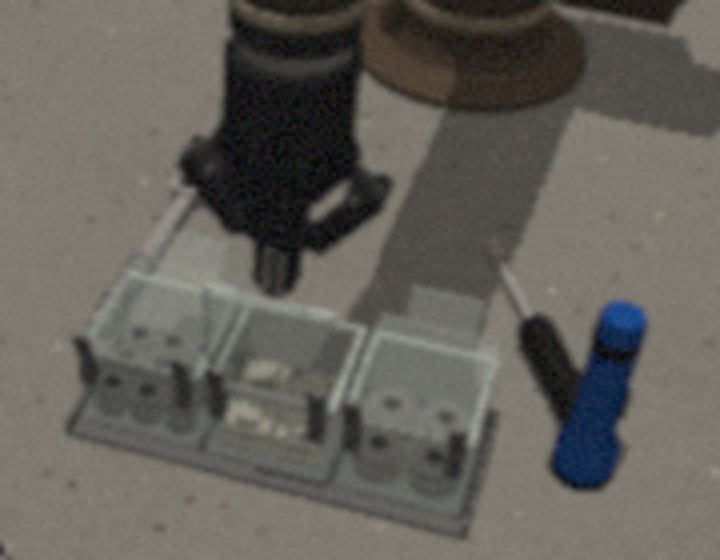

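>>> apply_moves --pt "-0.015 0 0 0" --pt "-0.02 0 -0.01 0" --pt "-0.02 0 -0.03 0" --pt "-0.03 0 -0.03 0" --pt "-0.04 0 -0.01 0"

```text
t: 10.05
ee_pos: [0.4725, 0.0569, 0.2669]
tool_rot: [-0.0, 0.997, 0.083, 0.002]
wrist_force: [-0.3, 0.0, 0.7]
opening: 0.0001
```

>>> apply_moves --pt "-0.04 0.02 0 0" --pt "-0.04 0.03 0 0" --pt "0 0.04 0 0" --pt "0 0.04 0 0" --pt "0 0 0 0"

```text
t: 10.55
ee_pos: [0.4146, -0.0879, 0.2645]
tool_rot: [0.001, 0.997, 0.08, 0.001]
wrist_force: [0.2, -0.2, 0.3]
opening: 0.0002
```

Run:
```python
from h import *
tcp()
p=np.load("p.npy")
for n,(a,b,w,h) in(("top",(200,155,200,120)),("scene",(270,135,180,110))):
  f=snapshot(n)[:,:,::-1].copy();cv2.imwrite(f"pics/{n}11.png",f)
  i=f.copy();overlay(i,camera_model(n),p,(0,1.9,0))
  i=np.hstack([f[b:b+h,a:a+w],i[b:b+h,a:a+w]]);cv2.imwrite(f"pics/f_{n}.png",cv2.resize(i,None,fx=2.2 if n=="scene" else 2,fy=2.2 if n=="scene" else 2,interpolation=cv2.INTER_CUBIC))
```

```text
t 10.55 org frame tcp mm [-159.4 -133.4  264.5] yaw err -0.006 F [ 0.2 -0.2  0.3]
```

View pics/f_scene.png

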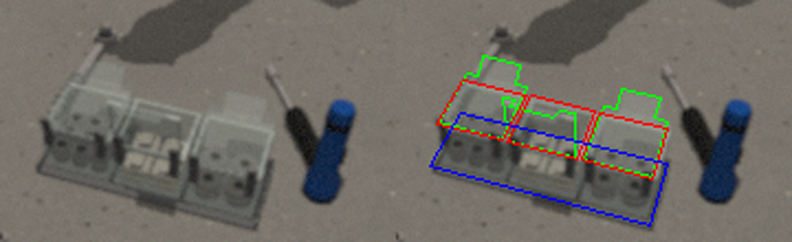

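View pics/f_top.png

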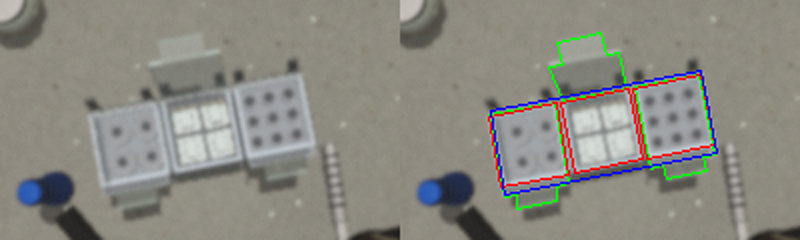

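View pics/top11.png

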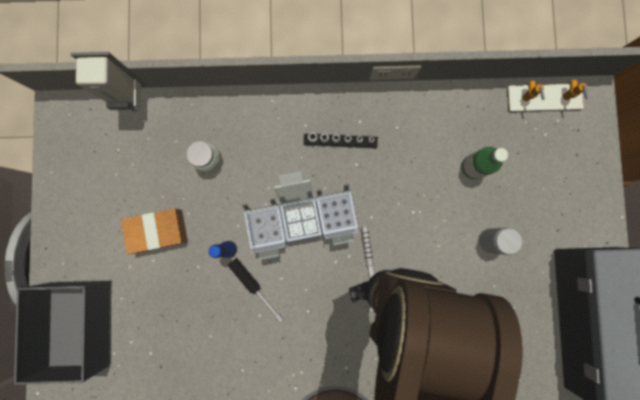

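The mounts' flap leans open over the middle bin, with its edge near (293,175) in the top view. The nuts' and washers' flaps lie shut and match the overlay. The objects around the organizer look unmoved, and the arm is clear.

Run:
```python
from bench import *
print(hand_in())
```

```text
the job is handed in; nothing more can be done
None
```

I tipped the nuts' flap forward from behind with closed fingertips and it dropped shut. I then lifted the mounts' flap by its lip along its arc and pushed it past upright, and it fell back open by its own weight. I handed the job in at about 10.7 s of the 61 s allowed; it reported no verdict.

- **Flaps:** the last top and scene pictures show the mounts' flap leaning fully open (matching the 1.90 rad overlay), with the nuts' and washers' flaps lying shut. I judged these by eye against the overlay, as the joint angles cannot be read directly.
- **Tools and containers:** those in view look to be where they started. In the last top picture the arm hid the far end of the wrench; its near end was unchanged.
- **Forces:** the highest wrist-force reading was about 12 N, while lifting the mounts' flap. The readings come only at the end of each move.
- **Arm:** at hand-in it was clear of everything and the force reading was near zero.
- **Disagreement:** the top and scene cameras placed the organizer 2 to 4 mm apart. The wrist picture settled it to about 2 mm.

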